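# Clear the marble trough and bring the dish round over it

## Robot

A 7-joint arm with a two-finger parallel gripper is mounted at the origin on a cart in front of the work surface, level with it; the furniture and walls round the work are solid. World frame = base frame: x ahead of the robot, y to its left, z up, the work surface at z = 0. Lengths are in m, angles in rad, forces in N, time in s.
With the tool pointing down it reaches from about 0.35 to 0.9 m from the base axis. Payload 8.1 kg.
Tool frame: the origin (TCP) lies midway between the tips of the shut fingers; the grasp point (between the pads) lies 19 mm behind it; z points along the fingers, y is the line along which they close (so a half turn about z gives the same grasp; the last joint's range is limited). The gripper opens to 85 mm and grips with 20 to 120 N. Pads are 22 mm wide; open, the fingers measure 114 mm over their backs; the gripper's body (76 mm by 85 mm) begins 54 mm behind the grasp point. The pads swing forward as they close: fully open they stand 13 mm farther back than shut.
Start: joints at [-1.29, 0.434, 0.025, 1.573, -0.012, 1.134, -0.075], TCP at [0.234, 0.58, 0.206] pointing down, gripper open.
Joint ranges: [-2.62, 2.62], [-0.44, 2.09], [-1.27, 1.32], [0.08, 2.57], [-1.32, 4.46], [0.12, 2], [-2.74, 2.74]. Speed limits (rad/s): [2.22, 2.22, 3.01, 3.01, 3.14, 3.14, 3.14].

## Interface

Orientations are given as a rotation vector (axis times angle).
In Python, from plant import bot gives the robot as it stands.
- The arm moves only by the tool crank_tcp, called by a JSON object that holds its "name" and its "arguments", one argument or row to a line. Schema: {"type":"object","properties":{"steps":{"type":"array","items":{"type":"object","properties":{"aperture":{"type":"number"},"pos":{"type":"array","items":{"type":"number"},"minItems":3,"maxItems":3},"rz":{"type":"number"}},"additionalProperties":false,"required":["aperture"]},"minItems":1,"maxItems":10},"force":{"type":"number"},"only":{"type":"string"},"quiet":{"type":"boolean"},"lines":{"type":"string"}},"required":["steps"],"additionalProperties":false}. steps is a list of rows, 1 to 10 of them, each an object with the fields aperture (the finger opening in m), pos (a list: dx, dy, dz in parts of the range, where 1.0 means 0.6 m), rz (a turn about the tool's z in shares of 2 pi rad (1.0 is 2 pi rad)); a field left out counts as zero (the opening has to be given); each row shifts and turns the commanded pose from where the row before left it, along the tool's axes as they then stand; what a row does not reach is not made up. A row lasts 1/8 s, in which the tool goes at most 0.0625 m and 0.188 rad, less where a joint would pass 70% of its speed; a pose out of reach is approached as far as the arm can. The fingers move at their own pace and stop on an object; force is the grip in N (left out, the last holds). Time passes only in rows, so rows that do not move let the fingers close. The tool returns the time, the measured TCP pose, the force, the opening and the grip force at its end. only (a regular expression) keeps the lines of the reply that match it, lines (a string "A,B") keeps lines A to B, and quiet returns only ok. Input that does not fit is refused with a message, and nothing moves.
- bot.observe(): the state, without advancing time (a new reading comes with each control period).
- bot.grab_frame(name): name is "scene" or "side" or "wrist"; returns a dict with "image" (420x560x3 uint8, red, green, blue), "range_z" (420x560 float32, m along the optical axis (not along the pixel's ray), 0 where there is no reading), "camera_matrix" (3x3 intrinsics, pixels), "k1" (the pictures are not rectified: a ray, as slopes to the right and down, at radius r is drawn at 1 + k1 r^2 times it, then the intrinsics apply), "extrinsics" (4x4, takes a point from camera to world coordinates); the wrist camera has in their place "T_tool_cam" (4x4, takes a point from camera to tool coordinates, whose origin is the TCP and whose axes are the flange's). Camera axes: x right, y down, z forward; pixel columns grow to the right and rows downward; lengths in m; the calibration is good to about 2 mm. A picture is of the moment at which its call begins: read the wrist's pose just before it.
- bot.hand_in(): hands the job in; it is judged then, once.
The state is a dict: "time": time; "joint_positions": joint angles; "qvel": joint speeds; "effort": joint torques, N m; "tool_pos": TCP position; "tool_rot": TCP orientation; "ft_force": force on the tool from outside, world axes, zero at the start; "ft_torque": the same for the moment, N m; "opening": finger opening in m; "finger_force": force on a finger pad.
Only numpy, scipy, OpenCV 4.12 (cv2) and the standard library are available. Lean on these libraries where they do the work, as an engineer would, in place of code of your own. Each camera call takes 0.05 s, during which the arm holds its last target. There are 200 camera calls.

## Task

Get the marble run ready to start: take the dud ball with the flat side out of the wooden trough and drop it into the small open box. Then lift the marble dish straight up off its seat by the block on its arched handle and, holding it level with the loose ball staying in the middle, turn it a quarter turn so that its pouring lip is above the near end of the trough and points along it. Finish still holding the dish there, level and still, about 8 cm above its seat, with nothing else carrying it; never touch the loose ball and leave the other things on the desk where they are.

Things in the scene. Friction and masses are not known exactly. Their poses are not given: they have to be found in the camera images.
- station: Fixed wooden marble station, z up; position and yaw vary. Origin on the desk under the middle of the round dish seat (radius 50 mm, top at z = 12 mm). The trough runs to the station's own -y, centred on x = 0, from y = -68 mm (open near end) to -251 mm (closed far end); inside 60 mm wide, floor at z = 12 mm, walls 6 mm thick, their tops at z = 28 mm. The shelf above starts 0.66 m ahead, 0.62 m up.
- trough_mouth (a point): Point on the trough's floor just inside its open near end, in the middle of its width: station frame (0, -78, 12) mm. The dish's lip must end above this point.
- dish: Loose round grey dish, 124 mm over its rim, about 220 g; floor a shallow cone (7 degrees), lowest in the middle at z = 8 mm; rim top z = 20.5 mm. Origin: centre of its underside, z up. Starts on the station's seat, lip (the dish's -x) towards the station's -x within 15 degrees, so the quarter turn is anticlockwise from above. A steel arch spans it along the dish's y, rim to rim.
- dish_lip (a point): Tip of the dish's pouring lip, dish frame (-78, 0, 16) mm. The lip is 42 mm wide, sticks out at the dish's own -x, and the rim is open there.
- dish_centre (a point): Point on the dish's axis, dish frame (0, 0, 20) mm: the ball's centre when the ball lies in the middle.
- dish_grip (a point): Inside the wooden grip block at the top of the arch, on the dish's axis, dish frame (0, 0, 88) mm; axes as the dish. Block: 14 mm (x) by 44 mm (y), from z = 70 to 100 mm; pinch it across the 14 mm, fingers closing along the dish's x. Below it is free space down to the ball's top at z = 32 mm.
- ball: Loose plain steel ball, 24 mm in diameter, 40 g, lying in the middle of the dish; it rolls if the dish is tilted or jerked. Origin at its underside at the start (turns with the ball).
- ball_center (a point): Centre of the loose ball.
- dud: Rejected steel ball of 28 mm diameter with its bottom ground flat; it stands on the flat, 23 mm tall, widest (28 mm) 9 mm above its underside, 50 g. Origin at the centre of the flat underside, z up. It stands in the trough 155 to 175 mm from the seat's middle. Fingers fit beside it along the trough (closing along the station's y).
- reject_box: Open-topped brown cardboard box, 95 by 95 mm and 50 mm tall outside, walls 4 mm, fixed to the desk. Origin at the centre of its underside. It stands left of the dish; its place varies.
- reject_box_in (a point): Centre of the box's inner floor, 4 mm above the desk.
- tape_roll: Bystander: roll of brown tape lying flat, 96 mm across, 48 mm tall, behind the dish. Origin at the centre of its underside.
- glue_stick: Bystander: grey glue stick standing upright, 27 mm across, 90 mm tall. Origin at the centre of its underside.
- mouse: Bystander: black computer mouse, 104 by 60 by 36 mm, at the right edge of the desk; right of it (y below about -0.2 m, x over about 0.42 m) stands a tall cupboard, to be passed on the robot's side. Origin at the centre of its underside.
- cream_pot: Bystander: round lidded pot, 62 mm across, 35 mm tall. Origin at the centre of its underside.

How it is judged:
By the outcome, as a careful person would: the job done as asked, in the order asked, and still so for the second after the job is handed in, while the arm keeps its last pose, push and grip.
It also fails if it takes over 53 s, if anything falls off the work surface, if the arm or the gripper's body presses on something with over 40 N, if the wrist force passes 120 N, or if a joint passes its speed limit or range.

## Working session

There is one attempt and no reset: what is moved stays moved. The work goes in short steps, Python scripts to look and compute and a tool call to move; the robot and the scene stay as the last step left them, time stands still between calls to the robot, and variables do not carry over. Pictures are saved under pics/ and viewed, at most 11 in all, crops included, and the job is handed in when it is done.

```bash
ls; mkdir -p pics; python3 - <<'E'
from plant import bot
import cv2,numpy as np
s=bot.observe();print(s)
for n in("scene","side"):
    f=bot.grab_frame(n);cv2.imwrite(f"pics/{n}0.png",f["image"][...,::-1]);np.savez(f"pics/{n}0.npz",**f)
    print(n,f["camera_matrix"],f["k1"],f["extrinsics"])
E
```

```text
pics
{'time': 0.0, 'joint_positions': array([-1.28958849,  0.43522882,  0.02501431,  1.57409013, -0.01159028,
        1.13399077, -0.07508372]), 'qvel': array([ 0.00051141, -0.00020484, -0.00149273,  0.00072296, -0.00011449,
       -0.00049205, -0.00061909]), 'effort': array([ 8.79888171e-05, -6.70480084e+01,  1.02534167e+00, -3.16207588e+01,
        1.55814516e-02,  1.25465321e-02, -9.78467568e-06]), 'tool_pos': array([0.23391413, 0.57899793, 0.20562555]), 'tool_rot': array([-5.99298792e-01, -3.08376526e+00,  2.46078775e-03]), 'ft_force': array([ 0.35156767,  0.4297106 , -0.92927314]), 'ft_torque': array([ 0.02441504,  0.00231599, -0.00571109]), 'finger_force': 0.0, 'opening': 0.08523655107436787}
scene [[426.27047154   0.         286.23701425]
 [  0.         426.27047154 209.44909872]
 [  0.           0.           1.        ]] -0.03183888418418237 [[ 0.83690078 -0.23527235  0.49421049  0.02964878]
 [-0.54709991 -0.38710457  0.7421804  -0.62264492]
 [ 0.01669661 -0.89151386 -0.4526856   0.56461887]
 [ 0.          0.          0.          1.        ]]
side [[532.61723725   0.         278.87648321]
 [  0.         532.61723725 208.37991107]
 [  0.           0.           1.        ]] -0.02864798644577904 [[ 0.89287436 -0.21537353  0.39546128  0.0537926 ]
 [-0.45027074 -0.41604307  0.79004077 -0.83304785]
 [-0.00562494 -0.88347179 -0.46845059  0.68035627]
 [ 0.          0.          0.          1.        ]]
```

View pics/scene0.png

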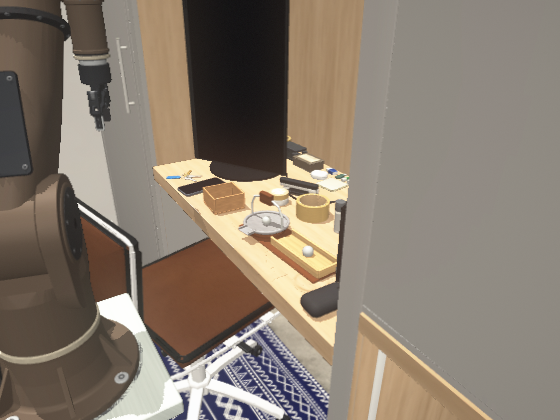

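View pics/side0.png

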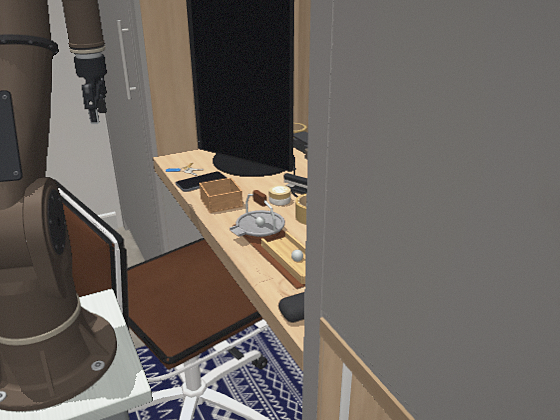

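The scene camera sees everything: box (224,196), dish (267,224), dud (308,251), tape (313,207) and mouse (325,298). I'll enlarge the crop and build the point cloud.

```bash
cat > h.py <<'E'
import numpy as np,cv2
def cloud(f,T=None):
    K=f["camera_matrix"];k=float(f["k1"]);z=f["range_z"];h,w=z.shape
    u,v=np.meshgrid(np.arange(w),np.arange(h))
    p=np.stack([u,v],-1).reshape(-1,1,2).astype(float)
    n=cv2.undistortPoints(p,K,np.array([k,0,0,0.]),None,None).reshape(h,w,2)
    c=np.concatenate([n,np.ones((h,w,1))],-1)
    T=f["extrinsics"] if T is None else T
    d=c@T[:3,:3].T
    P=d*z[...,None]+T[:3,3]; P[z<=0]=np.nan
    return P,d,T[:3,3]
def onplane(d,o,u,v,z):  # ray through pixel at height z
    r=d[int(round(v)),int(round(u))]; return o+r*(z-o[2])/r[2]
def ortho(P,img,x0,x1,y0,y1,zmax=.3,s=.001):
    # top view, up = +x, left = +y ; 1px=s
    H=int((x1-x0)/s);W=int((y1-y0)/s);out=np.zeros((H,W,3),np.uint8);hz=np.full((H,W),-1.)
    q=P.reshape(-1,3);c=img.reshape(-1,3);m=np.isfinite(q[:,0])&(q[:,2]<zmax)&(q[:,2]>-.02);q=q[m];c=c[m]
    i=((x1-q[:,0])/s).astype(int);j=((y1-q[:,1])/s).astype(int)
    k=(i>=0)&(i<H)&(j>=0)&(j<W);i,j,q,c=i[k],j[k],q[k],c[k]
    for t in np.argsort(q[:,2]): out[i[t],j[t]]=c[t];hz[i[t],j[t]]=q[t,2]
    return out,hz
E
python3 - <<'E'
from h import *
f=dict(np.load("pics/scene0.npz"));P,d,o=cloud(f)
im=f["image"]
c=cv2.resize(im[170:320,190:350],None,fx=5,fy=4,interpolation=cv2.INTER_CUBIC)
c=cv2.resize(im[175:315,190:350],(686,600),interpolation=cv2.INTER_CUBIC)
cv2.imwrite("pics/c0.png",c[...,::-1])
for n,u,v in[("ball",267,221),("dud",308,251),("boxnear",224,206),("tape",313,200),("mouse",322,295),("desk",240,215),("grip",268,200)]:
    print(n,P[v,u].round(4))
E
```

```text
ball [0.5291 0.2168 0.0346]
dud [0.5412 0.0506 0.0285]
boxnear [0.4847 0.3819 0.0194]
tape [0.7159 0.268  0.0277]
mouse [ 0.4669 -0.0999  0.0317]
desk [ 0.5158  0.3446 -0.0014]
grip [0.5281 0.2096 0.0984]
```

View pics/c0.png

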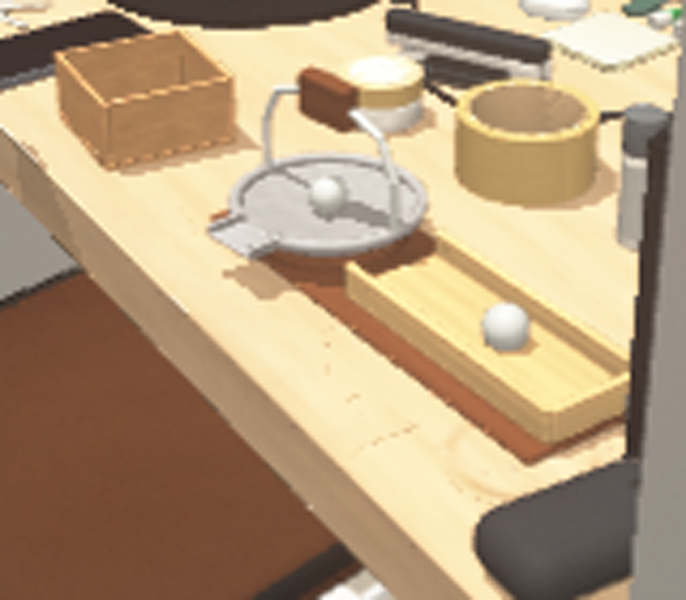

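The crop shows the arch block at crop (328,98) and the ball at (327,196). The lip is at (240,236), pointing to the robot's side. The dud is at (506,327) in the trough, and the box rim is at (145,75).

```bash
python3 - <<'E'
from h import *
f=dict(np.load("pics/scene0.npz"));P,d,o=cloud(f)
def px(cx,cy,z): return onplane(d,o,190+cx/4.2875,175+cy/4.2857,z).round(4)
for n,cx,cy,z in[("nearwall start",349,264,.028),("near-far corner",553,411,.028),("backwall start",441,238,.028),("back far corner(628,360)",630,360,.028),("lip L",208,231,.028),("lip R",255,248,.028),("block end left",300,80,.1115),("block end right",357,108,.1115),("ball",326,196,.032),("dud",505,327,.0265),
 ("box A",57,62,.05),("box B",108,108,.05),("box C",234,77,.05),("box D",180,34,.05)]: print(n,px(cx,cy,z))
def blob(lo,hi,x0,x1,y0,y1):
    m=(P[...,2]>lo)&(P[...,2]<hi)&(P[...,0]>x0)&(P[...,0]<x1)&(P[...,1]>y0)&(P[...,1]<y1); return P[m]
b=blob(.085,.118,.45,.6,.12,.3);print("arch top",len(b),b.mean(0),b.min(0),b.max(0))
r=blob(.028,.038,.44,.62,.12,.3)
c=r[:,:2].mean(0);print("rim",len(r),c,r.min(0),r.max(0))
w=blob(.0,.012,.4,.5,-.3,.5);print("front edge",w[:,0].min())
E
```

```text
nearwall start [0.5013 0.1511 0.028 ]
near-far corner [ 0.5148 -0.0269  0.028 ]
backwall start [0.5642 0.1474 0.028 ]
back far corner(628,360) [ 0.578 -0.011  0.028]
lip L [0.4527 0.2277 0.028 ]
lip R [0.4646 0.1966 0.028 ]
block end left [0.5148 0.2267 0.1115]
block end right [0.5246 0.18   0.1115]
ball [0.5293 0.2222 0.032 ]
dud [0.543  0.053  0.0265]
box A [0.4555 0.4583 0.05  ]
box B [0.4542 0.3722 0.05  ]
box C [0.5472 0.3702 0.05  ]
box D [0.5479 0.4542 0.05  ]
arch top 192 [0.53056076 0.2190498  0.09875773] [0.5199893  0.17503828 0.08505012] [0.54361792 0.26989658 0.11191868]
rim 298 [0.52629795 0.22024496] [0.45318767 0.12042976 0.02800475] [0.59402606 0.28755548 0.03767984]
front edge 0.41883314782128106
```

The rows are not in the units I measure in: shifts go in shares of 0.6 m and turns go in shares of 2 pi rad. I convert before sending: -0.052 m / 0.6 = -0.0867, -0.026 m / 0.6 = -0.0433, -0.15 rad / 6.2832 = -0.0239.

{"name": "crank_tcp", "arguments": {
  "steps": [
    {"aperture": 0.085,"pos": [0,0,-0.0333],"rz": -0.0239},
    {"aperture": 0.085,"pos": [0,0,-0.0333],"rz": -0.0239},
    {"aperture": 0.085,"pos": [0,0,-0.0333],"rz": -0.0239},
    {"aperture": 0.085,"pos": [-0.0433,-0.0867,0]},
    {"aperture": 0.085,"pos": [-0.0433,-0.0867,0]},
    {"aperture": 0.085,"pos": [-0.0433,-0.0867,0]},
    {"aperture": 0.085,"pos": [-0.0433,-0.0867,0]},
    {"aperture": 0.085,"pos": [-0.0433,-0.0867,0]},
    {"aperture": 0.085,"pos": [-0.0433,-0.0867,0]},
    {"aperture": 0.085,"pos": [-0.0433,-0.0867,0]}
  ],
  "force": 40
}}

```text
time: 1.35
tool_pos: [0.4402, 0.2265, 0.2663]
tool_rot: [0.104, -3.14, -0.0]
ft_force: [0.1, 0.9, 0.4]
opening: 0.0852
finger_force: 0.0
```

{"name": "crank_tcp", "arguments": {
  "steps": [
    {"aperture": 0.085,"pos": [-0.0433,-0.0867,0]},
    {"aperture": 0.085,"pos": [-0.0433,-0.0867,0]},
    {"aperture": 0.085},
    {"aperture": 0.085}
  ]
}}

```text
time: 1.85
tool_pos: [0.498, 0.1284, 0.2661]
tool_rot: [0.104, -3.139, -0.0]
ft_force: [-0.8, 0.7, 0.6]
opening: 0.0851
finger_force: 0.0
```

```bash
cat >> h.py <<'E'
from scipy.spatial.transform import Rotation as Ro
def wrist(bot,name):
    s=bot.observe();f=bot.grab_frame("wrist")
    T=np.eye(4);T[:3,:3]=Ro.from_rotvec(s["tool_rot"]).as_matrix();T[:3,3]=s["tool_pos"]
    f["extrinsics"]=T@f["T_tool_cam"];cv2.imwrite(f"pics/{name}.png",f["image"][...,::-1]);np.savez(f"pics/{name}.npz",**f);return f
E
python3 - <<'E'
from h import *
from plant import bot
f=wrist(bot,"w1");print(f["extrinsics"],f["T_tool_cam"],bot.observe()["tool_pos"])
E
```

```text
[[-6.61647952e-02  9.52476082e-01  2.97340771e-01  4.21980103e-01]
 [ 9.97808526e-01  6.29782828e-02  2.02948580e-02  1.24276472e-01]
 [ 6.04355679e-04  2.98031961e-01 -9.54555700e-01  4.33237713e-01]
 [ 0.00000000e+00  0.00000000e+00  0.00000000e+00  1.00000000e+00]] [[ 2.91367954e-04 -9.54301782e-01 -2.98844481e-01  7.62990379e-02]
 [ 9.99999911e-01  1.86696960e-04  3.78801327e-04  9.15231949e-04]
 [-3.05697425e-04 -2.98844565e-01  9.54301751e-01 -1.67087237e-01]
 [ 0.00000000e+00  0.00000000e+00  0.00000000e+00  1.00000000e+00]] [0.49779148 0.12918742 0.26612285]
```

View pics/w1.png

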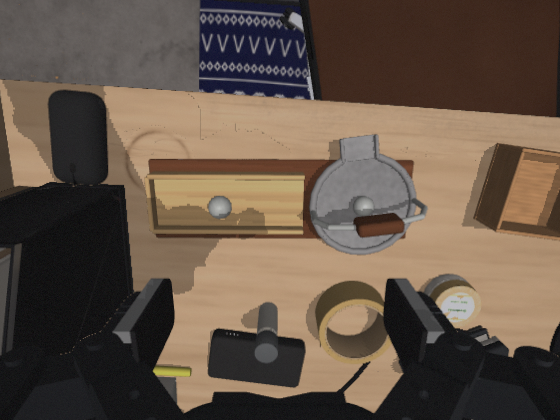

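The wrist view shows the trough (150–305, 173–237), dud (219,207), dish centre near (363,200), lip (359,148), grip block (380,225), and the box at right (525,190).

```bash
python3 - <<'E'
from h import *
f=dict(np.load("pics/w1.npz"));P,d,o=cloud(f)
def blob(lo,hi,x0,x1,y0,y1):
    m=(P[...,2]>lo)&(P[...,2]<hi)&(P[...,0]>x0)&(P[...,0]<x1)&(P[...,1]>y0)&(P[...,1]<y1); return P[m],m
dk,_=blob(-.02,.01,.43,.6,-.1,.1);print("desk z",np.median(dk[:,2]))
# walls
for x0,x1 in((.48,.53),(.55,.61)):
    b,_=blob(.0235,.033,x0,x1,-.02,.14);print("wall",len(b),np.polyfit(b[:,1],b[:,0],1),b.mean(0),b[:,1].min(),b[:,1].max())
b,_=blob(.019,.05,.52,.57,.02,.09);print("dud",len(b),b.mean(0),np.median(b,0),b.min(0),b.max(0))
def sph(b,r,z):
    from scipy.optimize import least_squares
    return least_squares(lambda c:np.linalg.norm(b-[c[0],c[1],c[2]],axis=1)-r,[*b[:,:2].mean(0),z],loss="soft_l1",f_scale=.001).x
print("dud c",sph(b,.014,.021),"ray",onplane(d,o,219,207,.021))
b,_=blob(.034,.05,.50,.56,.19,.25);print("ball",len(b),sph(b,.012,.032),"ray",onplane(d,o,363,206,.032))
b,_=blob(.105,.12,.49,.57,.17,.27);print("blocktop",len(b),cv2.minAreaRect((b[:,:2]*1000).astype(np.float32)),b.mean(0))
b,_=blob(.07,.12,.45,.6,.1,.3);print("block all",len(b),b[:,2].max())
r,m=blob(.029,.036,.44,.62,.12,.3)
# rim circle fit r=.062 outer ... use annulus
k=np.hypot(r[:,0]-.529,r[:,1]-.218);q=r[(k>.052)&(k<.068)&(r[:,0]>.478)]
A=np.c_[2*q[:,:2],np.ones(len(q))];s=np.linalg.lstsq(A,(q[:,:2]**2).sum(1),rcond=None)[0];print("rim c",s[:2],np.sqrt(s[2]+s[0]**2+s[1]**2),len(q))
for n,u,v,z in[("lipL",341,140,.028),("lipR",377,136,.028),("blk1",357,227,.112),("blk2",403,223,.112)]:print(n,onplane(d,o,u,v,z))
b,_=blob(.042,.056,.42,.6,.34,.5);print("box",len(b),b.min(0),b.max(0),cv2.minAreaRect((b[:,:2]*1000).astype(np.float32)))
im=f["image"][125:265,290:450];cv2.imwrite("pics/c1.png",cv2.resize(im,(686,600),interpolation=cv2.INTER_CUBIC)[...,::-1])
E
```

```text
desk z -0.00020658028892273084
wall 826 [-0.0780506   0.51508626] [0.51091612 0.05342867 0.02712334] -0.019883418784913592 0.13996747121301756
wall 924 [-0.00311881  0.57215411] [0.57198701 0.05357741 0.02728034] -0.019902810939613436 0.13986556658857688
dud 429 [0.54495338 0.06469201 0.0297379 ] [0.54461418 0.06472844 0.0303726 ] [0.53389106 0.05032021 0.01926141] [0.55926896 0.07712446 0.03622413]
dud c [0.5478573  0.06339821 0.02057851] ray [0.54741132 0.06276407 0.021     ]
ball 315 [0.53229242 0.22924978 0.0316947 ] ray [0.53197711 0.22903935 0.032     ]
blocktop 675 ((531.69970703125, 228.95339965820312), (13.696250915527344, 43.908573150634766), 11.219891548156738) [0.53082064 0.22811597 0.11060849]
block all 1401 0.11386081763434219
rim c [0.53126092 0.22694945] 0.05785446014769044 860
lipL [0.45983871 0.19584757 0.028     ]
lipR [0.45289726 0.23465929 0.028     ]
blk1 [0.53070753 0.20531307 0.112     ]
blk2 [0.5239607  0.24764982 0.112     ]
box 1083 [0.45270326 0.37706692 0.04200331] [0.55173202 0.4561885  0.05169661] ((502.8104553222656, 419.105224609375), (79.92039489746094, 95.59193420410156), 86.27107238769531)
```

View pics/c1.png

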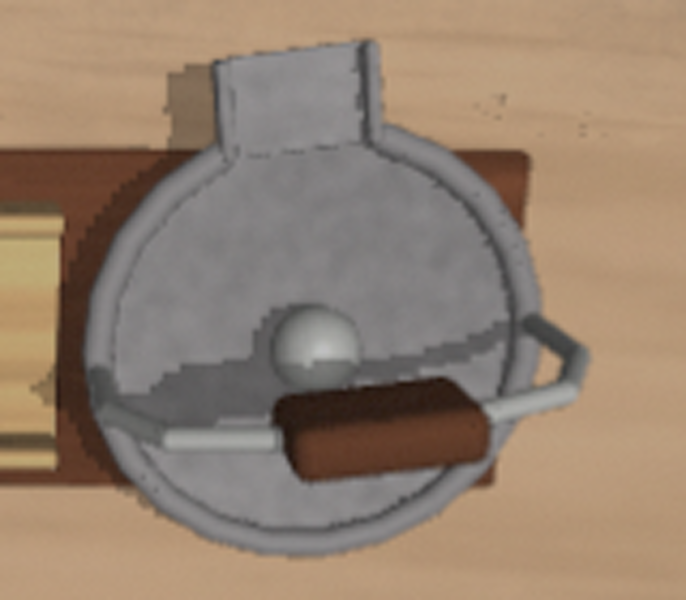

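```bash
python3 - <<'E'
from h import *
from scipy.optimize import least_squares
f=dict(np.load("pics/w1.npz"));P,d,o=cloud(f)
m=(P[...,2]>.024)&(P[...,2]<.032)&(P[...,0]>.47)&(P[...,0]<.62)&(P[...,1]>-.06)&(P[...,1]<.15)
q=P[m][:,:2]
def loc(p): 
    c,s=np.cos(p[2]),np.sin(p[2]);e=q-p[:2];return np.c_[c*e[:,0]+s*e[:,1],-s*e[:,0]+c*e[:,1]]
def res(p):
    l=loc(p);a=np.abs(np.abs(l[:,0])-.033);b=np.abs(l[:,1]+.248)
    r=np.where(l[:,1]<-.245,np.minimum(a,b),a); return np.maximum(r-.0,0)
for y0 in(.222,.229,.236):
    s=least_squares(res,[.5318,y0,.06],loss="soft_l1",f_scale=.002);l=loc(s.x)
    w=np.abs(np.abs(l[:,0])-.033)<.004
    print(s.x,s.cost,len(q),w.sum(),"y ext",np.percentile(l[w,1],[0,.5,99.5,100]),np.median(l[(l[:,0]>0)&w,0]),np.median(l[(l[:,0]<0)&w,0]))
E
```

```text
[ 0.57491948 -0.41015065  0.06763662] 0.031386996307169686 2316 1586 y ext [0.35068422 0.35154024 0.56139246 0.56369416] 0.0323947467054753 -0.03283292987403256
[0.53168491 0.23050879 0.06646658] 0.022522843081938877 2316 1586 y ext [-0.29139348 -0.29050733 -0.08076114 -0.07846281] 0.032430501347401816 -0.03281515155511248
[0.53168491 0.23050879 0.06646658] 0.022522843081938877 2316 1586 y ext [-0.29139348 -0.29050733 -0.08076114 -0.07846281] 0.032430501349765675 -0.032815151554761626
```

In the tool's units: 0.06 m / 0.6 = 0.1, -0.034 m / 0.6 = -0.0567.

{"name": "crank_tcp", "arguments": {
  "steps": [
    {"aperture": 0.06,"pos": [-0.0383,-0.0567,0.0333]},
    {"aperture": 0.06,"pos": [-0.0383,-0.0567,0.0333]},
    {"aperture": 0.06,"pos": [0,0,0.1]},
    {"aperture": 0.06,"pos": [0,0,0.1]},
    {"aperture": 0.06,"pos": [0,0,0.05]},
    {"aperture": 0.06},
    {"aperture": 0.06}
  ],
  "force": 40
}}

```text
time: 2.78
tool_pos: [0.5496, 0.0643, 0.0777]
tool_rot: [-0.106, 3.138, 0.001]
ft_force: [0.2, 0.3, 0.9]
opening: 0.0598
finger_force: 0.0
```

{"name": "crank_tcp", "arguments": {
  "steps": [
    {"aperture": 0.06,"pos": [0.0017,-0.0017,0.05]},
    {"aperture": 0.06,"pos": [0,0,0.0417]},
    {"aperture": 0.06,"pos": [0,0,0.015]},
    {"aperture": 0.06}
  ],
  "force": 40
}}

```text
time: 3.28
tool_pos: [0.5486, 0.0625, 0.0133]
tool_rot: [-0.104, 3.139, 0.001]
ft_force: [0.1, 0.3, 0.6]
opening: 0.0599
finger_force: 0.0
```

{"name": "crank_tcp", "arguments": {
  "steps": [
    {"aperture": 0.0},
    {"aperture": 0.0},
    {"aperture": 0},
    {"aperture": 0},
    {"aperture": 0},
    {"aperture": 0}
  ],
  "force": 40
}}

```text
time: 4.03
tool_pos: [0.5479, 0.0621, 0.0124]
tool_rot: [0.104, -3.14, -0.0]
ft_force: [0.1, 0.6, 0.8]
opening: 0.0
finger_force: 0.0
```

The fingers closed fully, so the grasp missed. I'll lift and look.

In the tool's units: -0.05 m / 0.6 = -0.0833.

{"name": "crank_tcp", "arguments": {
  "steps": [
    {"aperture": 0.0,"pos": [0,0,-0.0833]},
    {"aperture": 0,"pos": [0,0,-0.0833]},
    {"aperture": 0.06,"pos": [0,0,-0.0833]},
    {"aperture": 0.06},
    {"aperture": 0.06}
  ],
  "force": 40
}}

```text
time: 4.65
tool_pos: [0.5475, 0.0622, 0.162]
tool_rot: [0.104, -3.139, -0.0]
ft_force: [0.4, 0.1, -0.8]
opening: 0.0542
finger_force: 0.0
```

```bash
python3 - <<'E'
from h import *
from plant import bot
f=wrist(bot,"w2");P,d,o=cloud(f);print(bot.observe()["tool_pos"])
E
```

```text
[0.54706706 0.06209707 0.16132265]
```

View pics/w2.png

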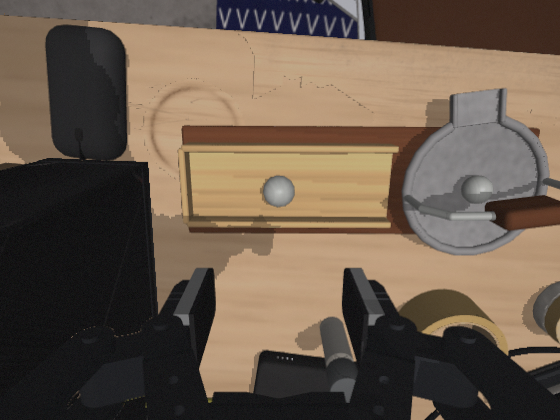

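The dud is still in the trough at (279,191) and the dish is unchanged. I'll re-measure.

```bash
python3 - <<'E'
from h import *
from scipy.optimize import least_squares
f=dict(np.load("pics/w2.npz"));P,d,o=cloud(f)
print("ray",onplane(d,o,279,191,.021))
b=P[178:205,266:293].reshape(-1,3);b=b[b[:,2]>.018]
print(len(b),b.max(0),least_squares(lambda c:np.linalg.norm(b-c,axis=1)-.014,[*b[:,:2].mean(0),.021],loss="soft_l1",f_scale=.001).x)
for u,v in[(279,191),(279,215),(279,170),(240,190),(279,149),(300,223)]:print(u,v,P[v,u].round(4))
E
```

```text
ray [0.5473377 0.0637789 0.021    ]
677 [0.55793714 0.07539337 0.03610885] [0.54766645 0.06335376 0.0205426 ]
279 191 [0.5438 0.0635 0.0353]
279 215 [0.5725 0.0655 0.0106]
279 170 [0.5307 0.0627 0.0114]
240 190 [0.5506 0.0292 0.0133]
279 149 [0.5103 0.0613 0.0277]
300 223 [0.5731 0.0839 0.0278]
```

```bash
python3 - <<'E'
from h import *
f=dict(np.load("pics/w2.npz"));P,d,o=cloud(f,f["T_tool_cam"])
m=np.isfinite(P[...,0])&(P[...,2]<.06);m[:240]=0
q=P[m];v,u=np.nonzero(m)
for side in(-1,1):
    s=q[(q[:,1]*side>0)&(q[:,2]>-.03)]; print(side,len(s),"min",s.min(0),"max",s.max(0),np.percentile(s[:,2],[50,90,97]))
    for lo in np.arange(-.06,.02,.005):
        t=q[(q[:,1]*side>0)&(q[:,2]>lo)&(q[:,2]<lo+.005)&(abs(q[:,1])<.06)]
        if len(t):print(round(lo,3),len(t),"x",t[:,0].min().round(4),t[:,0].max().round(4),"y",t[:,1].min().round(4),t[:,1].max().round(4))
E
```

```text
-1 11286 min [-0.1668967  -0.1271819  -0.02999772] max [ 0.01850796 -0.0259856   0.05995801] [0.00052086 0.04332656 0.05422948]
-0.06 434 x -0.0114 0.0118 y -0.0398 -0.0258
-0.055 408 x -0.0112 0.0117 y -0.0401 -0.0258
-0.05 362 x -0.0108 0.0115 y -0.0403 -0.0258
-0.045 332 x -0.0112 0.0116 y -0.0399 -0.0259
-0.04 284 x -0.0114 0.0116 y -0.04 -0.0259
-0.035 167 x -0.011 0.0113 y -0.0371 -0.0259
-0.03 32 x -0.0104 0.0086 y -0.0265 -0.026
1 30 min [-0.00920457  0.02806456 -0.02988867] max [ 0.00871767  0.02852089 -0.02765969] [-0.02920631 -0.02827512 -0.02783305]
-0.06 444 x -0.0111 0.0116 y 0.028 0.0419
-0.055 398 x -0.0115 0.0115 y 0.0279 0.0423
-0.05 366 x -0.0118 0.0115 y 0.0279 0.0421
-0.045 325 x -0.0108 0.0117 y 0.028 0.042
-0.04 284 x -0.0112 0.0116 y 0.0279 0.0416
-0.035 167 x -0.0113 0.0114 y 0.028 0.0404
-0.03 30 x -0.0092 0.0087 y 0.0281 0.0285
```

The measured fingertips sit about 27 mm behind the stated TCP at this opening. I'll shut the fingers and measure at 28 mm and shut, so I know the true tip heights.

```bash
cat >> h.py <<'E'
def tips(f):
    P,_,_=cloud(f,f["T_tool_cam"]);q=P[np.isfinite(P[...,0])&(P[...,2]<.02)&(abs(P[...,0])<.014)&(abs(P[...,1])<.06)&(P[...,2]>-.06)]
    for s in(-1,1):
        t=q[q[:,1]*s>0]
        print(s,len(t),"tip z",np.percentile(t[:,2],[98,99.5,100]).round(4) if len(t) else '',"inner y",(np.percentile(abs(t[:,1]),2)*s).round(4) if len(t) else '')
E
```

{"name": "crank_tcp", "arguments": {
  "steps": [
    {"aperture": 0.028},
    {"aperture": 0.028},
    {"aperture": 0.028}
  ],
  "force": 40
}}

```text
time: 5.08
tool_pos: [0.5477, 0.0621, 0.1619]
tool_rot: [0.104, -3.139, 0.0]
ft_force: [-0.1, -0.5, -0.1]
opening: 0.028
finger_force: 0.0
```

```bash
python3 - <<'E'
from h import *
from plant import bot
f=wrist(bot,"w3");tips(f)
E
```

```text
-1 1705 tip z [-0.0287 -0.026  -0.0246] inner y -0.0129
1 1706 tip z [-0.0284 -0.0258 -0.024 ] inner y 0.0149
```

{"name": "crank_tcp", "arguments": {
  "steps": [
    {"aperture": 0},
    {"aperture": 0},
    {"aperture": 0}
  ],
  "force": 40
}}

```text
time: 5.5
tool_pos: [0.5479, 0.0621, 0.1624]
tool_rot: [-0.104, 3.14, 0.0]
ft_force: [-0.4, -0.5, -0.5]
opening: 0.0001
finger_force: 0.0
```

```bash
python3 - <<'E'
from h import *
from plant import bot
f=wrist(bot,"w4");tips(f)
E
```

```text
-1 1165 tip z [-0.03   -0.0277 -0.0271] inner y -0.0003
1 1405 tip z [-0.0296 -0.0283 -0.0277] inner y 0.0001
```

Tips sit at about TCP −25 mm, which explains the miss at TCP z=0.0124: the tips were at 0.037, above the dud. I'll go down to TCP z≈-0.010.

In the tool's units: 0.05 m / 0.6 = 0.0833, 0.015 m / 0.6 = 0.025.

{"name": "crank_tcp", "arguments": {
  "steps": [
    {"aperture": 0.06},
    {"aperture": 0.06,"pos": [0,0,0.0833]},
    {"aperture": 0.06,"pos": [0,0,0.0833]},
    {"aperture": 0.06,"pos": [0,0,0.0833]},
    {"aperture": 0.06,"pos": [0,0,0.025]},
    {"aperture": 0.06,"pos": [0,0,0.0117]},
    {"aperture": 0.06}
  ],
  "force": 40
}}

```text
time: 6.42
tool_pos: [0.5489, 0.0623, -0.0085]
tool_rot: [-0.104, 3.138, 0.0]
ft_force: [-0.3, 0.3, -0.1]
opening: 0.0599
finger_force: 0.0
```

{"name": "crank_tcp", "arguments": {
  "steps": [
    {"aperture": 0.0},
    {"aperture": 0.0},
    {"aperture": 0},
    {"aperture": 0},
    {"aperture": 0}
  ],
  "force": 40
}}

```text
time: 7.05
tool_pos: [0.5488, 0.0624, -0.0082]
tool_rot: [-0.104, 3.138, 0.001]
ft_force: [-2.1, -0.1, 8.9]
opening: 0.0251
finger_force: 38.8
```

Contact is above the widest part (25 mm opening, 9 N upward). I'll reopen and go lower, watching for the floor.

In the tool's units: 0.003 m / 0.6 = 0.005.

{"name": "crank_tcp", "arguments": {
  "steps": [
    {"aperture": 0.06},
    {"aperture": 0.06},
    {"aperture": 0.06,"pos": [0,0,0.005]},
    {"aperture": 0.06,"pos": [0,0,0.005]},
    {"aperture": 0.06}
  ],
  "force": 40
}}

```text
time: 7.68
tool_pos: [0.5476, 0.0621, -0.016]
tool_rot: [0.104, -3.139, 0.0]
ft_force: [0.4, 0.0, -0.2]
opening: 0.0599
finger_force: 0.0
```

{"name": "crank_tcp", "arguments": {
  "steps": [
    {"aperture": 0.0},
    {"aperture": 0.0},
    {"aperture": 0},
    {"aperture": 0},
    {"aperture": 0}
  ],
  "force": 40
}}

```text
time: 8.3
tool_pos: [0.551, 0.0625, -0.0129]
tool_rot: [-0.103, 3.134, 0.002]
ft_force: [-0.9, 0.1, 25.0]
opening: 0.0253
finger_force: 43.6
```

In the tool's units: -0.03 m / 0.6 = -0.05, -0.02 m / 0.6 = -0.0333.

{"name": "crank_tcp", "arguments": {
  "steps": [
    {"aperture": 0.0,"pos": [0,0,-0.0067]},
    {"aperture": 0.0,"pos": [0,0,-0.0167]},
    {"aperture": 0,"pos": [0,0,-0.0333]},
    {"aperture": 0,"pos": [0,0,-0.05]},
    {"aperture": 0},
    {"aperture": 0}
  ],
  "force": 40
}}

```text
time: 9.05
tool_pos: [0.5475, 0.0622, 0.0482]
tool_rot: [0.104, -3.139, -0.0]
ft_force: [0.1, 0.1, 0.5]
opening: 0.0251
finger_force: 39.3
```

```bash
python3 - <<'E'
from h import *
from plant import bot
f=wrist(bot,"w5");cv2.imwrite("pics/w5c.png",f["image"][100:350,100:460,::-1])
E
```

```text
(no output)
```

View pics/w5c.png

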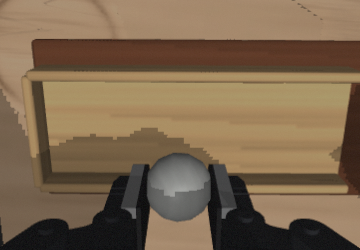

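The dud is held between the pads (crop 178,187). I'll carry it to the box, centre about (0.502,0.419).

In the tool's units: -0.06 m / 0.6 = -0.1, 0.0036 m / 0.6 = 0.006.

{"name": "crank_tcp", "arguments": {
  "steps": [
    {"aperture": 0,"pos": [0,0,-0.1]},
    {"aperture": 0,"pos": [0,0,-0.1]},
    {"aperture": 0,"pos": [0,0,-0.1]},
    {"aperture": 0,"pos": [0.006,0.1,0]},
    {"aperture": 0,"pos": [0.006,0.1,0]},
    {"aperture": 0,"pos": [0.006,0.1,0]},
    {"aperture": 0,"pos": [0.006,0.1,0]},
    {"aperture": 0,"pos": [0.006,0.1,0]},
    {"aperture": 0,"pos": [0.006,0.1,0]},
    {"aperture": 0}
  ],
  "force": 40
}}

```text
time: 10.35
tool_pos: [0.4987, 0.4259, 0.226]
tool_rot: [0.117, -3.136, -0.001]
ft_force: [-1.3, -1.6, -1.0]
opening: 0.0249
finger_force: 39.6
```

{"name": "crank_tcp", "arguments": {
  "steps": [
    {"aperture": 0}
  ]
}}

```text
time: 10.48
tool_pos: [0.5024, 0.4191, 0.227]
tool_rot: [0.104, -3.139, 0.003]
ft_force: [-0.1, -1.6, -0.4]
opening: 0.0253
finger_force: 39.6
```

```bash
python3 - <<'E'
from h import *
from plant import bot
f=wrist(bot,"w6");P,d,o=cloud(f)
m=(P[...,2]>.043)&(P[...,2]<.056)&(P[...,0]>.42)&(P[...,0]<.6)&(P[...,1]>.34)&(P[...,1]<.5)
b=P[m];print(len(b),b.min(0),b.max(0),cv2.minAreaRect((b[:,:2]*1000).astype(np.float32)))
E
```

```text
1826 [0.45327402 0.37799292 0.04303576] [0.55403658 0.47868671 0.05189043] ((503.81097412109375, 428.12078857421875), (95.2038803100586, 95.43914794921875), 85.92109680175781)
```

View pics/w6.png

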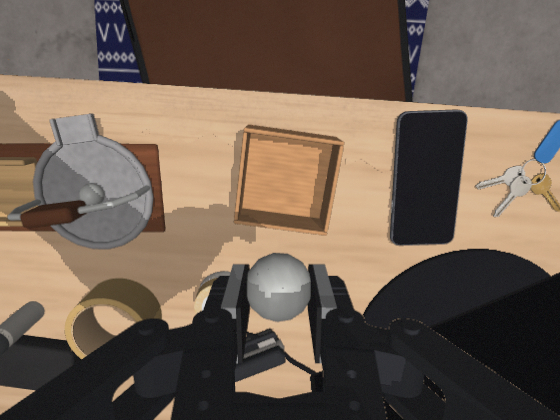

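The box is centred at (0.504,0.428) and the dud is held at (280,285). I'll lower and release.

In the tool's units: 0.06 m / 0.6 = 0.1, 0.009 m / 0.6 = 0.015.

{"name": "crank_tcp", "arguments": {
  "steps": [
    {"aperture": 0,"pos": [-0.0033,0.015,0]},
    {"aperture": 0,"pos": [0,0,0.1]},
    {"aperture": 0,"pos": [0,0,0.1]},
    {"aperture": 0,"pos": [0,0,0.1]},
    {"aperture": 0,"pos": [0,0,0.05]},
    {"aperture": 0,"pos": [0,0,0.02]},
    {"aperture": 0},
    {"aperture": 0}
  ],
  "force": 40
}}

```text
time: 11.52
tool_pos: [0.5052, 0.4299, 0.0082]
tool_rot: [-0.103, 3.138, 0.003]
ft_force: [0.0, 0.4, 0.1]
opening: 0.0252
finger_force: 39.6
```

{"name": "crank_tcp", "arguments": {
  "steps": [
    {"aperture": 0.04},
    {"aperture": 0.04},
    {"aperture": 0.04},
    {"aperture": 0.04},
    {"aperture": 0.04,"pos": [0,0,-0.05]},
    {"aperture": 0.04,"pos": [0,0,-0.1]},
    {"aperture": 0.04,"pos": [0,0,-0.1]},
    {"aperture": 0.04,"pos": [0,0,-0.0833]},
    {"aperture": 0.04}
  ],
  "force": 40
}}

```text
time: 12.65
tool_pos: [0.5061, 0.4307, 0.2115]
tool_rot: [-0.103, 3.134, 0.009]
ft_force: [0.6, -0.2, -0.7]
opening: 0.04
finger_force: 0.0
```

```bash
python3 - <<'E'
from h import *
from plant import bot
f=wrist(bot,"w7");P,d,o=cloud(f)
m=(P[...,2]>.012)&(P[...,2]<.04)&(abs(P[...,0]-.504)<.036)&(abs(P[...,1]-.428)<.036)
b=P[m];print("in box",len(b),b.mean(0),b.max(0))
E
```

```text
in box 576 [0.50017242 0.43078069 0.02199362] [0.51469666 0.44447922 0.02825309]
```

The dud is in the box. Next I'll rotate the tool to the dish yaw and move above it.

In the tool's units: -0.05 m / 0.6 = -0.0833, -0.0024 m / 0.6 = -0.004, 0.182 rad / 6.2832 = 0.029.

{"name": "crank_tcp", "arguments": {
  "steps": [
    {"aperture": 0.06,"pos": [0,0,-0.0167],"rz": 0.029},
    {"aperture": 0.06,"pos": [0,0,-0.0167],"rz": 0.029},
    {"aperture": 0.06,"pos": [0,0,-0.0167],"rz": 0.029},
    {"aperture": 0.06,"rz": 0.029},
    {"aperture": 0.06,"rz": 0.029},
    {"aperture": 0.06,"rz": 0.029},
    {"aperture": 0.06,"rz": 0.029},
    {"aperture": 0.06,"rz": 0.029},
    {"aperture": 0.06,"pos": [-0.0833,-0.004,0]},
    {"aperture": 0.06,"pos": [-0.0833,-0.004,0]}
  ],
  "force": 40
}}

```text
time: 13.95
tool_pos: [0.5164, 0.3285, 0.2344]
tool_rot: [2.01, 2.414, -0.005]
ft_force: [1.6, -0.2, 0.1]
opening: 0.0599
finger_force: 0.0
```

{"name": "crank_tcp", "arguments": {
  "steps": [
    {"aperture": 0.06,"pos": [-0.0833,-0.004,0]},
    {"aperture": 0.06,"pos": [-0.0833,-0.004,0]},
    {"aperture": 0.06},
    {"aperture": 0.06}
  ],
  "force": 40
}}

```text
time: 14.45
tool_pos: [0.5298, 0.2309, 0.2354]
tool_rot: [-2.011, -2.412, 0.002]
ft_force: [-0.6, 0.0, -0.4]
opening: 0.0602
finger_force: 0.0
```

```bash
cat >> h.py <<'E'
def yaw(s):
    R=Ro.from_rotvec(s["tool_rot"]).as_matrix();return np.arctan2(R[1,1],R[0,1]),R
E
python3 - <<'E'
from h import *
from plant import bot
s=bot.observe();f=wrist(bot,"w8");P,d,o=cloud(f);print(s["tool_pos"],yaw(s)[0])
def blob(lo,hi,x0,x1,y0,y1):
    m=(P[...,2]>lo)&(P[...,2]<hi)&(P[...,0]>x0)&(P[...,0]<x1)&(P[...,1]>y0)&(P[...,1]<y1); return P[m]
b=blob(.1085,.118,.49,.57,.17,.27);print("blocktop",len(b),cv2.minAreaRect((b[:,:2]*1000).astype(np.float32)),b.mean(0))
tips(f)
cv2.imwrite("pics/w8.png",f["image"][...,::-1])
E
```

```text
[0.52984322 0.23093137 0.2353663 ] 0.1809026771014525
blocktop 767 ((531.6414794921875, 229.16427612304688), (13.19981861114502, 42.39398956298828), 10.913147926330566) [0.53186541 0.22990483 0.11103085]
-1 2009 tip z [-0.0316 -0.0301 -0.0292] inner y -0.0295
1 2019 tip z [-0.0315 -0.0302 -0.0292] inner y 0.0301
```

View pics/w8.png

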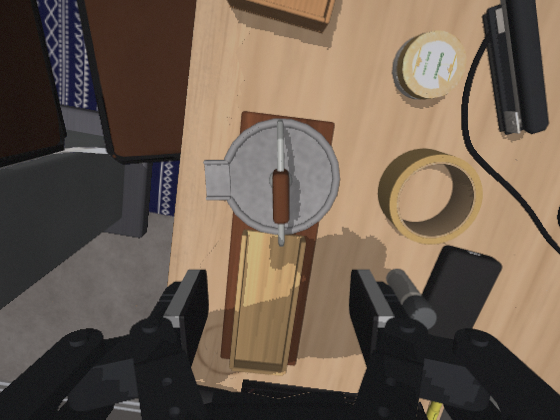

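The block is at (281,196), aligned with the fingers. I'll descend on it and close gently.

In the tool's units: 0.05 m / 0.6 = 0.0833, 0.02 m / 0.6 = 0.0333.

{"name": "crank_tcp", "arguments": {
  "steps": [
    {"aperture": 0.06,"pos": [-0.0033,0.0025,0.0333]},
    {"aperture": 0.06,"pos": [0,0,0.0833]},
    {"aperture": 0.04,"pos": [0,0,0.0833]},
    {"aperture": 0.04,"pos": [0,0,0.0583]},
    {"aperture": 0.04,"pos": [0,0,0.025]},
    {"aperture": 0.04,"pos": [0,0,0.0083]},
    {"aperture": 0.04},
    {"aperture": 0.03},
    {"aperture": 0.03}
  ],
  "force": 60
}}

```text
time: 15.62
tool_pos: [0.5329, 0.2291, 0.0623]
tool_rot: [2.012, 2.413, 0.002]
ft_force: [-0.2, 0.2, -0.3]
opening: 0.0303
finger_force: 0.0
```

```bash
python3 - <<'E'
from h import *
from plant import bot
f=wrist(bot,"w9");tips(f);P,_,_=cloud(f,f["T_tool_cam"])
q=P[np.isfinite(P[...,0])&(abs(P[...,1])<.013)&(abs(P[...,0])<.025)&(P[...,2]<0)&(P[...,2]>-.08)]
print("block in tool",len(q),q.min(0),q.max(0),np.median(q,0))
E
```

```text
-1 3023 tip z [-0.0298 -0.0268 -0.0249] inner y -0.0003
1 2813 tip z [-0.0295 -0.0266 -0.0248] inner y 0.0001
block in tool 4298 [-0.02155833 -0.00804793 -0.05103469] [ 0.02496663  0.00625001 -0.02142083] [ 0.00718623 -0.00068763 -0.04851116]
```

In the tool's units: -0.001 m / 0.6 = -0.0017.

{"name": "crank_tcp", "arguments": {
  "steps": [
    {"aperture": 0.022,"pos": [0,-0.0017,0]},
    {"aperture": 0.018},
    {"aperture": 0.016},
    {"aperture": 0.015},
    {"aperture": 0.014},
    {"aperture": 0.013},
    {"aperture": 0},
    {"aperture": 0},
    {"aperture": 0},
    {"aperture": 0}
  ],
  "force": 60
}}

```text
time: 16.92
tool_pos: [0.5317, 0.2288, 0.0617]
tool_rot: [2.011, 2.413, 0.001]
ft_force: [1.6, 0.6, 5.2]
opening: 0.0129
finger_force: 59.3
```

In the tool's units: -0.011 m / 0.6 = -0.0183, -0.01 m / 0.6 = -0.0167.

{"name": "crank_tcp", "arguments": {
  "steps": [
    {"aperture": 0,"pos": [0,0,-0.0033]},
    {"aperture": 0,"pos": [0,0,-0.0067]},
    {"aperture": 0,"pos": [0,0,-0.0117]},
    {"aperture": 0,"pos": [0,0,-0.015]},
    {"aperture": 0,"pos": [0,0,-0.0167]},
    {"aperture": 0,"pos": [0,0,-0.0183]},
    {"aperture": 0,"pos": [0,0,-0.0183]},
    {"aperture": 0,"pos": [0,0,-0.0167]},
    {"aperture": 0,"pos": [0,0,-0.0117]},
    {"aperture": 0,"pos": [0,0,-0.0083]}
  ],
  "force": 60
}}

```text
time: 18.18
tool_pos: [0.5314, 0.2288, 0.1378]
tool_rot: [2.012, 2.413, 0.0]
ft_force: [-0.0, -0.7, -2.4]
opening: 0.0128
finger_force: 58.5
```

{"name": "crank_tcp", "arguments": {
  "steps": [
    {"aperture": 0,"pos": [0,0,-0.005]},
    {"aperture": 0,"pos": [0,0,-0.0017]},
    {"aperture": 0},
    {"aperture": 0},
    {"aperture": 0}
  ]
}}

```text
time: 18.8
tool_pos: [0.5313, 0.2287, 0.1413]
tool_rot: [-2.012, -2.413, 0.0]
ft_force: [-0.3, -0.0, -2.0]
opening: 0.0126
finger_force: 58.5
```

```bash
python3 - <<'E'
from h import *
from plant import bot
s=bot.observe();f=wrist(bot,"w10");print(s["tool_pos"],yaw(s))
cv2.imwrite("pics/w10.png",f["image"][...,::-1])
f=bot.grab_frame("scene");np.savez("pics/s10.npz",**f)
a=cv2.resize(f["image"][150:310,180:350],(520,490),interpolation=cv2.INTER_CUBIC)
b=cv2.imread("pics/w10.png")[60:340,100:460,::-1]
o=np.zeros((560,800,3),np.uint8);o[:490,:520]=a;o[:218,520:800]=cv2.resize(b,(280,218));cv2.imwrite("pics/m10.png",o[...,::-1])
E
```

```text
[0.53130486 0.2286544  0.14126162] (np.float64(0.1808514719351523), array([[-1.79867245e-01,  9.83690867e-01, -2.28371730e-04],
       [ 9.83690890e-01,  1.79867218e-01, -1.32832313e-04],
       [-8.95893448e-05, -2.48539373e-04, -9.99999965e-01]]))
```

View pics/m10.png

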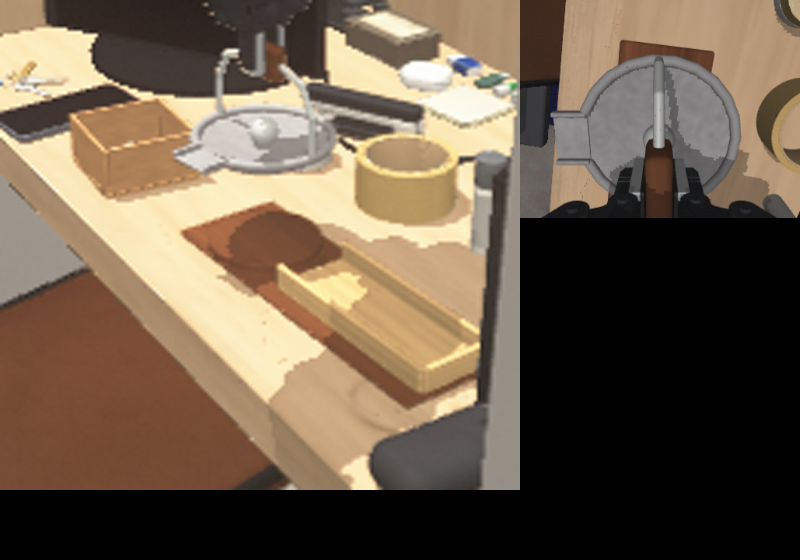

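The dish is lifted level, with the ball in the middle (263,131), the seat clear and the trough empty. I'll turn it gently.

The rows are not in the units I measure in: shifts go in shares of 0.6 m and turns go in shares of 2 pi rad. I convert before sending: -0.09 rad / 6.2832 = -0.0143.

{"name": "crank_tcp", "arguments": {
  "steps": [
    {"aperture": 0,"rz": -0.0032},
    {"aperture": 0,"rz": -0.008},
    {"aperture": 0,"rz": -0.0127},
    {"aperture": 0,"rz": -0.0143},
    {"aperture": 0,"rz": -0.0143},
    {"aperture": 0,"rz": -0.0143},
    {"aperture": 0,"rz": -0.0143},
    {"aperture": 0,"rz": -0.0143},
    {"aperture": 0,"rz": -0.0143},
    {"aperture": 0,"rz": -0.0143}
  ],
  "force": 60
}}

```text
time: 20.15
tool_pos: [0.5314, 0.2286, 0.1414]
tool_rot: [0.938, 2.998, -0.0]
ft_force: [-0.1, 0.9, -2.8]
opening: 0.0127
finger_force: 58.5
```

{"name": "crank_tcp", "arguments": {
  "steps": [
    {"aperture": 0,"rz": -0.0143},
    {"aperture": 0,"rz": -0.0143},
    {"aperture": 0,"rz": -0.0143},
    {"aperture": 0,"rz": -0.0143},
    {"aperture": 0,"rz": -0.0143},
    {"aperture": 0,"rz": -0.0143},
    {"aperture": 0,"rz": -0.0111},
    {"aperture": 0,"rz": -0.0064},
    {"aperture": 0,"rz": -0.0032},
    {"aperture": 0,"rz": -0.001}
  ]
}}

```text
time: 21.4
tool_pos: [0.5314, 0.2287, 0.1414]
tool_rot: [0.104, -3.14, -0.0]
ft_force: [-1.1, 0.4, -1.5]
opening: 0.0131
finger_force: 58.5
```

{"name": "crank_tcp", "arguments": {
  "steps": [
    {"aperture": 0},
    {"aperture": 0},
    {"aperture": 0},
    {"aperture": 0}
  ]
}}

```text
time: 21.9
tool_pos: [0.5314, 0.2287, 0.1414]
tool_rot: [-0.104, 3.14, 0.0]
ft_force: [-1.1, -0.5, -2.5]
opening: 0.0134
finger_force: 58.5
```

```bash
python3 - <<'E'
from h import *
from plant import bot
s=bot.observe();f=wrist(bot,"w11");print(s["tool_pos"],yaw(s)[0],np.abs(s["qvel"]).max())
np.savez("pics/s11.npz",**bot.grab_frame("scene"))
cv2.imwrite("pics/w11.png",cv2.resize(f["image"][60:360,80:480],(800,600),interpolation=cv2.INTER_CUBIC)[...,::-1])
E
```

```text
[0.53137817 0.22871117 0.14142277] 1.6368379779867603 0.0036599229356823254
```

View pics/w11.png

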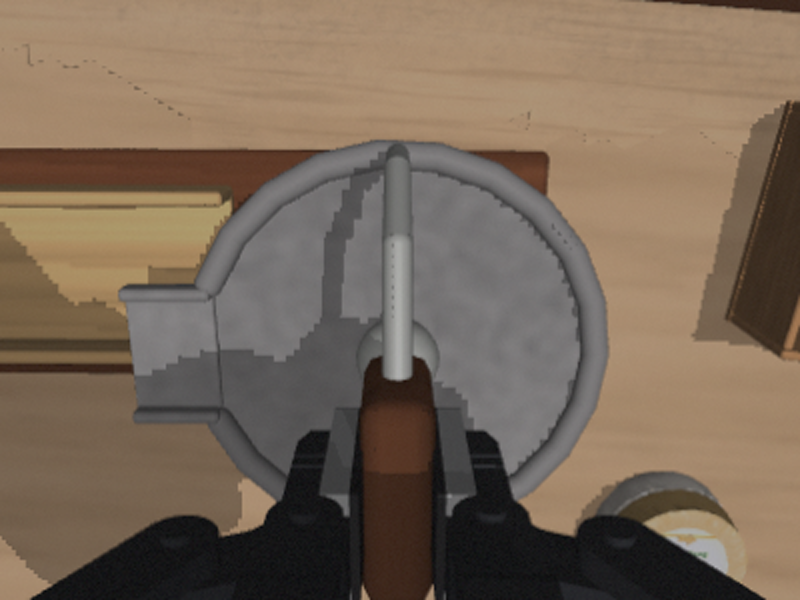

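The lip points left (130,355) along the trough, with the ball under the arch in the middle (398,350). I'll check tilt, height and lip position from depth.

```bash
python3 - <<'E'
from h import *
f=dict(np.load("pics/w11.npz"));P,d,o=cloud(f)
c0=np.array([.5314,.2287])
q=P[np.isfinite(P[...,0])];q=q[(q[:,2]>.088)&(q[:,2]<.125)]
r=np.hypot(*(q[:,:2]-c0).T)
b=q[(r>.05)&(r<.066)&(q[:,2]>.107)&(q[:,2]<.118)]
A=np.c_[b[:,:2]-c0,np.ones(len(b))];s=np.linalg.lstsq(A,b[:,2],rcond=None)[0];print("rim plane",len(b),s,"deg",np.degrees(s[:2]))
fl=q[(r>.02)&(r<.052)&(q[:,2]<.108)];e=fl[:,:2]-c0;rr=np.hypot(*e.T)
A=np.c_[e,rr,np.ones(len(e))];s=np.linalg.lstsq(A,fl[:,2],rcond=None)[0];print("cone",len(fl),s,"tilt deg",np.degrees(s[:2]),"cone",np.degrees(s[2]))
l=q[(q[:,1]<c0[1]-.066)&(r<.09)]
print("lip",len(l),l.min(0),l.max(0),cv2.minAreaRect((l[:,:2]*1000).astype(np.float32)))
th=.0665;st=np.array([.5317,.2295]);R=np.array([[np.cos(th),-np.sin(th)],[np.sin(th),np.cos(th)]])
for u,v in((125,292),(139,418)):
    w=onplane(d,o,80+u/2,60+v/2,.108);print(w,(R.T@(w[:2]-st)))
# trough near end + walls in this view
for u,v in((232,195),(0,193),(0,208)):print("trough",onplane(d,o,80+u/2,60+v/2,.028))
t=P[np.isfinite(P[...,0])];t=t[(t[:,2]>.024)&(t[:,2]<.032)&(t[:,0]>.48)&(t[:,0]<.53)&(t[:,1]<.18)&(t[:,1]>.08)];print("trough start y",t[:,1].max(),np.polyfit(t[:,1],t[:,0],1))
f=dict(np.load("pics/w8.npz"));P,d,o=cloud(f);t=P[np.isfinite(P[...,0])];t=t[(t[:,2]>.024)&(t[:,2]<.032)&(t[:,0]>.485)&(t[:,0]<.52)&(t[:,1]<.18)&(t[:,1]>0)];print("w8 trough start y",t[:,1].max(),np.percentile(t[:,1],99))
E
```

```text
rim plane 7052 [-0.00913343  0.01039182  0.11043232] deg [-0.52330698  0.59540738]
cone 14732 [-0.00346392 -0.00327847  0.12401771  0.09937279] tilt deg [-0.19846804 -0.18784253] cone 7.105691522037713
lip 1355 [0.51562398 0.1499152  0.10505667] [0.55781788 0.16269429 0.11373197] ((536.7661743164062, 156.81764221191406), (41.96138000488281, 12.749505043029785), 1.546627402305603)
[0.51871287 0.15050576 0.108     ] [-0.01820767 -0.07795663]
[0.55836843 0.15353105 0.108     ] [ 0.02156128 -0.07757318]
trough [0.50261546 0.1642687  0.028     ]
trough [0.50686933 0.07483254 0.028     ]
trough [0.51312581 0.07424659 0.028     ]
trough start y 0.1599856410447495 [-0.05256979  0.51261448]
w8 trough start y 0.1798855115596548 0.1795745746765256
```

Level within 0.2°, lift about 79 mm, lip at station (2,−78) mm. I'll settle briefly and hand in.

{"name": "crank_tcp", "arguments": {
  "steps": [
    {"aperture": 0},
    {"aperture": 0},
    {"aperture": 0},
    {"aperture": 0}
  ]
}}

```text
time: 22.5
tool_pos: [0.5314, 0.2287, 0.1414]
tool_rot: [-0.104, 3.14, 0.0]
ft_force: [0.3, 0.2, -2.1]
opening: 0.0129
finger_force: 58.5
```

```bash
python3 - <<'E'
from plant import bot
print(bot.hand_in())
E
```

```text
the job is handed in; nothing more can be done
None
```

I handed the job in at 22.5 s: the dud is in the box, and the dish is held level and still about 8 cm above its seat, the ball in its middle and its lip above the trough's near end, pointing along it. No verdict came back.

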